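# Clamp the work stand to the T-slot plate

### The job

Fasten the loose work stand to the T-slot plate with the four-lobe-knob T-bolt from the rack: pass its head lengthwise through the stand's clamping slot into the plate's slot below, turn it square so that it catches under the lips, then tighten the knob clockwise until it is firmly hand-tight without forcing it. Leave the stand where it stands, disturb nothing else, and let go at the end.

Things in the scene. Friction and masses are not known exactly. Their poses are not given: they have to be found in the camera images.
- plate: Steel T-slot plate on the bench, 180 x 260 x 24 mm, fixed. Origin: centre of its underside; top at z = 24. Two T-slots run along its y axis over its whole length, at x = -45 and +45. Each: mouth 15 mm wide through lips 6 mm thick (z 18 to 24), undercut 23.4 mm wide, 12 mm high (z 6 to 18).
- stand: Work stand standing loose on the plate, its locating keys in one of the T-slots (either one), about 0.85 kg: metal foot 70 x 170 x 10 mm; at y = -45 a green rubber block 60 mm in diameter, 38 mm high, with a small casting on it (top at z = 62); at y = +45 an oblong clamping slot with a steel seat round it. Origin: centre of the foot's underside, on the plate's top; y along the T-slot.
- clamp_slot (a point): Centre of the stand's clamping slot at the level of the foot's top face. The slot, 16 mm wide (x) and 44 mm long (y), goes through the foot (10 mm) and lies over the T-slot. Round it lies a steel seat 44 x 58 mm that stands 1 to 4 mm above the foot (seats of different thickness are fitted; which one is not known): the knob's flange comes to rest on it. Axes as the stand's.
- rack: Wooden bolt rack, fixed, 190 x 60 x 42 mm, left or right of the plate. Origin: centre of its underside. Pockets 29 x 17 mm, 36 mm deep, at x = -60, 0, +60; three T-bolts hang in them by their flanges, upright, in any order: one with the black four-lobe knob (wanted), a longer one with a hexagon nut, a short one with a ball knob. Their heads lie along the rack's x.
- bolt: The T-bolt wanted, 64 mm long, 0.17 kg with knob. Origin: centre of the head's underside; z up the shank. Head 22.4 (x) x 13 (y) x 7 mm: it passes a slot only with x along the slot. Two diagonal corners are cut: in the undercut it turns clockwise (from above) about 95 to 105 degrees from lengthwise, then stops on the walls. Shank 10 mm; a dark groove in its top end lies along the head.
- knob: Black four-lobe clamping knob on that bolt, with a steel flange 32 mm in diameter, 3 mm thick. Origin: on the bolt's axis at the flange's underside, 27.5 to 28.3 mm above the head's underside; z up. Lobes at heights 12 to 30 mm, 40 mm across two lobes; 32 mm across along its x or its y axis, where each pad bears on two lobes. It starts turned by up to 0.3 rad against the head.
- model_holder: Bystander: round steel model holder 68 mm in diameter with a white plaster tooth model, 42 mm tall, standing on the plate's other T-slot. Origin: centre of its underside.
- long_bolt: Bystander: the longer T-bolt (85 mm) with the hexagon nut, in the rack. Origin: underside of its head.
- ball_bolt: Bystander: the short T-bolt with the ball knob, in the rack. Origin: underside of its head.
- pliers: Bystander: pliers with orange handles, lying on the far side of the bench.
- handpiece: Bystander: metal grinding handpiece with a small brown disc, lying on the far side of the bench.
- paste_jar: Bystander: amber jar with a steel cap, 56 mm in diameter, 55 mm tall.
- disc_dish: Bystander: white bowl, 90 mm in diameter, 22 mm high.
- knob_mid (a point): Point on the knob's axis 21 mm above the flange's underside, half-way up the lobes. Clockwise turning draws the flange to the head, 1.27 mm per radian. The thread is stiff (0.03 N m): the knob takes the bolt round with it until the head stops, then screws down. With the flange on the seat and the head square the bolt can be lifted 0.5 to 4.3 mm: the play to take up.
- bolt_top (a point): Top end of the bolt's shank. When the play is taken up (the head bears with a few N), about 1.5 rad more makes the knob firmly hand-tight: a clamping force of about 58 N, rising some 4.5 N per 0.1 rad (under 40 N is slack, over 76 N is forced). Its turning moment is then 0.5 to 0.9 N m while it turns, less once the hand stops; during the play under 0.2 N m. It stays where it is left.
Mind the look-alikes: they are no part of the job. What is shaped like the bolt but blue is not meant.

How it is judged (in metres and radians):
On the way, in this order (a step that is already met when the one before it is completed fails the run):
1. the bolt's head has gone down through the stand's clamping slot and lies in the undercut of the T-slot (z of bolt in the frame of plate below 0.0125 m and horizontal distance between bolt and clamp_slot below 0.018 m), for 0.1 s.
2. in the undercut, the head has been turned square to the slot (within 20 degrees) (all of step 1 and angle between the x axis of bolt and the x axis of plate, either way round below 0.35 rad), for 0.1 s.
At the end, for the whole second after the job is handed in: Head in the T-slot undercut below the clamping slot, square to the slot within 20 degrees; the flange presses on the stand with 40 to 76 N, the head on the plate with over 35 N; the stand is flat, within 8 mm and 3.4 degrees of its place; all at rest and released (all of step 2 and contact force between bolt and stand between 40 and 76 N and contact force between bolt and plate above 35 N and distance of stand from where it was at the start of the episode below 0.008 m and angle between the y axis of stand and the y axis of plate, either way round below 0.06 rad and angle between stand's own z axis and vertical below 0.05 rad and linear speed of each of stand, bolt below 0.01 m/s); the robot touches nothing.
It fails at once if the knob was forced, or the bolt pressed down hard: more than 80 N between bolt (with knob) and stand (contact force between bolt and stand above 80 N).
It fails at once if the stand was shoved more than 12 mm (distance of stand from where it was at the start of the episode above 0.012 m).
It fails at once if the fingers pressed on the stand with more than 30 N (contact force between the fingers and stand above 30 N).
It fails at once if another thing was disturbed (moved more than 25 mm) (distance of any of model_holder, long_bolt, ball_bolt, pliers, handpiece, paste_jar, disc_dish from where it was at the start of the episode above 0.025 m).
It also fails if it takes over 64 s, if anything falls off the work surface, if the arm or the gripper's body presses on something with over 40 N, if the wrist force passes 120 N, or if a joint passes its speed limit or range.

### The arm

A 6-joint arm with a two-finger parallel gripper is mounted at the origin on the work surface. World frame = base frame: x ahead of the robot, y to its left, z up, the work surface at z = 0. Lengths are in mm, angles in rad, forces in N, time in s.
With the tool pointing down it reaches from about 275 to 750 mm from the base axis. Payload 10.2 kg.
Tool frame: the origin (TCP) lies on the centre line of the jaws, within the pads' length; the fingertips stand 17 mm ahead of it and the grasp point (between the pads) lies 2 mm behind it; z points along the fingers, y is the line along which they close (so a half turn about z gives the same grasp; the last joint's range is limited). The gripper opens to 85 mm and grips with 20 to 120 N. Pads are 22 mm wide; open, the fingers measure 114 mm over their backs; the gripper's body (76 mm by 85 mm) begins 54 mm behind the grasp point. The pads swing forward as they close: fully open they stand 13 mm farther back than shut.
Start: joints at [0.904, 0.313, 1.498, -0, 1.331, -0.223], TCP at [225.435, 474.142, 248.294] pointing down, gripper open.
Joint ranges: [-2.94, 2.94], [-0.97, 2.17], [0.19, 2.56], [-1.23, 4.37], [0.02, 3.11], [-2.88, 2.88]. Speed limits (rad/s): [2.39, 2.39, 3.01, 3.14, 3.14, 3.14].

### API

Orientations are given as a unit quaternion [w, x, y, z].
In Python, from rig import ctrl gives the robot as it stands. The module is installed in compiled form; this text tells all that it offers.
- The arm moves only by the shell command python3 -m jog 'ROWS' [FORCE]. ROWS is JSON, a list of rows, each an object with "delta_pos": the shift along the world's x, y, z in mm, a list of three; "angular": the turn, a rotation vector about the world's x, y, z in rad, a list of three; "fingers": the opening, from 0 (shut) to 1 (fully open). In form: [{"delta_pos": [tx, ty, tz], "angular": [rx, ry, rz], "fingers": fingers}, ...]. A call has 1 to 10 rows; each row is the pose to reach, as a shift and turn from the pose commanded when the call began; what a row does not reach only later rows make up. A row lasts 1/8 s, in which the tool goes at most 62.5 mm and 10.7 degrees, less where a joint would pass 70% of its speed; a pose out of reach is approached as far as the arm can. A call with a gripper value outside its range is refused whole. The fingers move at their own pace and stop on an object; FORCE is the grip in N (left out, the last holds). Time passes only in rows, so rows that repeat a pose let the fingers close. It gives the time, the measured TCP pose, the force, the opening and the grip force at its end, in the units of the state.
- ctrl.sense(): the state, without advancing time (a new reading comes with each control period).
- ctrl.capture(name): name is "scene" or "top"; returns a dict with "pixels" (400x640x3 uint8, blue, green, red), "fx", "fy", "cx", "cy" (pixels), "R" (3x3) and "t" (3): a world point X has camera coordinates R X + t. Camera axes: x right, y down, z forward; pixel columns grow to the right and rows downward; lengths in mm; the calibration is good to about 2 mm. A picture is of the moment at which its call begins. There is no depth.
- ctrl.finish_job(): hands the job in; it is judged then, once.
The state is a dict: "time_s": time; "joints": joint angles; "dq": joint speeds; "tau": joint torques, N m; "eef_pos": TCP position; "ee_rot": TCP orientation; "force": force on the tool from outside, world axes, zero at the start; "wrist_torque": the same for the moment, N m; "grip_width": opening from 0.0 (shut) to 1.0 (fully open); "grip_force": force on a finger pad.
Only numpy, scipy, OpenCV 4.12 (cv2) and the standard library are available. Lean on these libraries where they do the work, as an engineer would, in place of code of your own. Each camera call takes 0.05 s, during which the arm holds its last target. There are 200 camera calls.

## Working session

There is one attempt and no reset: what is moved stays moved. The work goes in short steps, Python scripts to look and compute and a shell command to move; the robot and the scene stay as the last step left them, time stands still between calls to the robot, and variables do not carry over. Pictures are saved under pics/ and viewed, at most 10 in all, crops included, and the job is handed in when it is done.

```bash
mkdir -p pics
cat > h.py <<'E'
import numpy as np, cv2
from rig import ctrl
def cap(n):
    c=ctrl.capture(n); c['R']=np.array(c['R']);c['t']=np.array(c['t']); return c
def ray(c,u,v,z):
    d=c['R'].T@np.array([(u-c['cx'])/c['fx'],(v-c['cy'])/c['fy'],1]); o=-c['R'].T@c['t']
    return o+d*(z-o[2])/d[2]
def proj(c,X):
    p=c['R']@np.array(X)+c['t']; return np.array([c['fx']*p[0]/p[2]+c['cx'],c['fy']*p[1]/p[2]+c['cy']])
E
python3 - <<'E'
from h import *
s=ctrl.sense(); print({k:np.round(v,3) for k,v in s.items()})
for n in('scene','top'):
    c=cap(n); cv2.imwrite(f'pics/{n}0.png',np.asarray(c['pixels'])); print(n,c['fx'],c['cx'],c['cy'],-c['R'].T@c['t'],c['R'].round(3).tolist())
E
```

```text
{'time_s': np.float64(0.0), 'joints': array([ 0.904,  0.313,  1.498,  0.   ,  1.331, -0.223]), 'dq': array([-0.001, -0.001,  0.001,  0.001,  0.001, -0.   ]), 'tau': array([ 0.0000e+00, -4.1227e+01, -2.5974e+01, -0.0000e+00,  4.0000e-03,
       -0.0000e+00]), 'eef_pos': array([225.273, 473.956, 247.74 ]), 'ee_rot': array([-0.   ,  0.22 ,  0.975, -0.001]), 'force': array([-0.036,  0.494, -0.561]), 'wrist_torque': array([-0.03 ,  0.012, -0.042]), 'grip_force': np.float64(0.0), 'grip_width': np.float64(1.0)}
scene 470.07176231131825 309.974919272368 190.22101990278597 [1254.70601306  680.41786972  689.56970168] [[-0.683, 0.731, 0.002], [0.385, 0.362, -0.849], [-0.621, -0.579, -0.529]]
top 477.5935550080531 324.5189399010203 197.12295646881768 [ 341.52863589   20.32308423 1141.33694907] [[-0.155, -0.988, -0.004], [-0.967, 0.153, -0.203], [0.201, -0.028, -0.979]]
```

View pics/scene0.png

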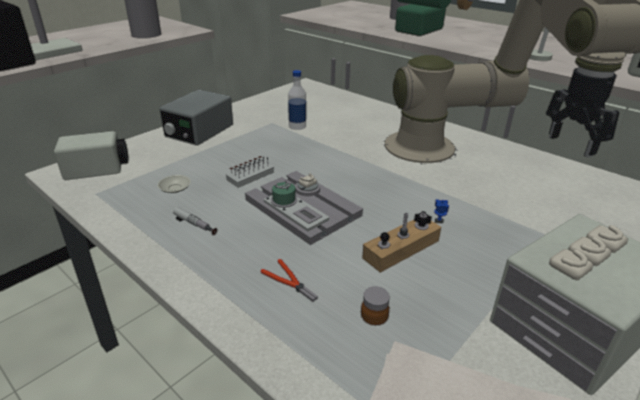

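View pics/top0.png

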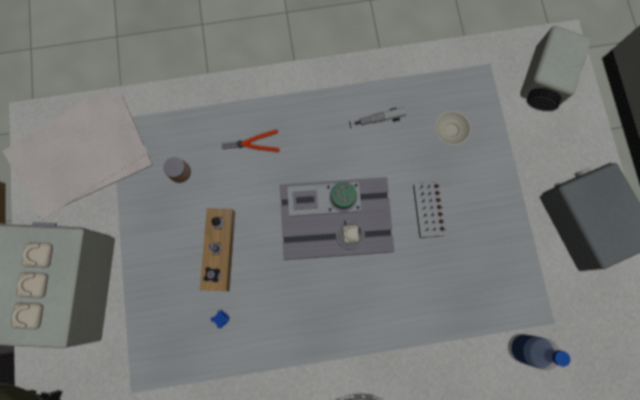

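The scene view shows the rack with the four-lobe knob at its robot end. In the top view the knob is at (211,275), the blue decoy at (220,319), the clamping slot at (305,200) and the rubber block at (344,195). I'll enlarge crops to measure more exactly.

Run:
```python
from h import *
t=cv2.imread('pics/top0.png'); s=cv2.imread('pics/scene0.png')
a=cv2.resize(t[195:300,190:260],None,fx=5.5,fy=5.5,interpolation=cv2.INTER_CUBIC)
b=cv2.resize(t[170:265,272:400],None,fx=3.2,fy=5.5*0+3.2,interpolation=cv2.INTER_CUBIC)
o=np.zeros((578,800,3),np.uint8); o[:a.shape[0],:a.shape[1]]=a[:578]; o[:b.shape[0],388:388+b.shape[1]]=b
k=cv2.resize(s[175:245,245:365],None,fx=3.3,fy=3.3,interpolation=cv2.INTER_CUBIC); o[320:320+k.shape[0],390:390+k.shape[1]]=k
cv2.imwrite('pics/crop0.png',np.clip(o*1.6,0,255).astype(np.uint8))
c=cap('top')
for u,v,z in[(211,275,70),(217,223,60),(305,200,36),(344,195,86),(281,185,24),(387,178,24),(393,251,24),(285,259,24)]:print(u,v,ray(c,u,v,z).round(1))
```

```text
211 275 [426.9 265.8  70. ]
217 223 [542.6 241.9  60. ]
305 200 [569.2  35.4  36. ]
344 195 [556.6 -54.   86. ]
281 185 [617.1  87.1  24. ]
387 178 [ 594.4 -167.5   24. ]
393 251 [ 419.6 -149.5   24. ]
285 259 [440.4 102.1  24. ]
```

View pics/crop0.png

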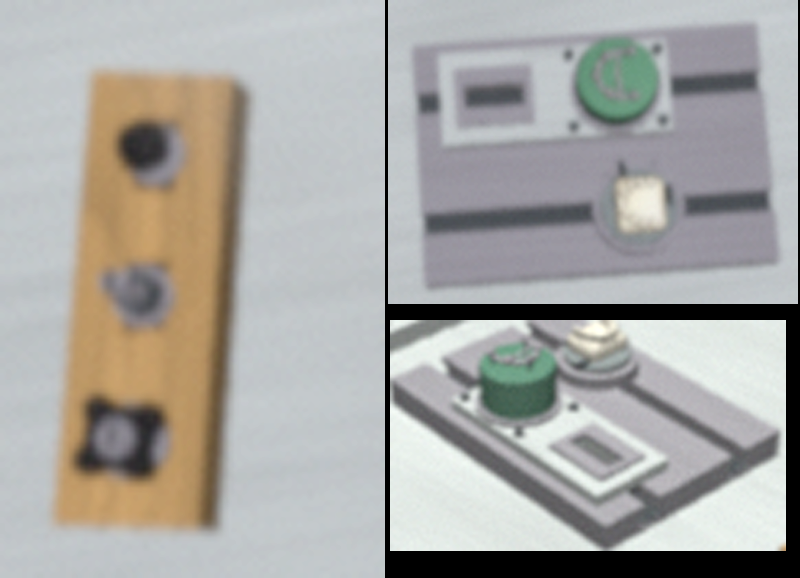

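The crop shows the knob's lobes about square to the rack and the slot clear of obstructions. Next I'll fit the plate, foot, slot and rack outlines to subpixel accuracy in both cameras.

```bash
cat >> h.py <<'E'
from scipy.optimize import least_squares
def rect(w,l,z,cx=0,cy=0):
    p=[(cx+a*w/2,cy+b*l/2,z) for a,b in((-1,-1),(1,-1),(1,1),(-1,1))]
    return [(np.array(p[i]),np.array(p[(i+1)%4])) for i in range(4)]
def W(q,X): 
    c,s=np.cos(q[2]),np.sin(q[2]); return np.array([c*X[0]-s*X[1]+q[0],s*X[0]+c*X[1]+q[1],X[2]])
def fit(cams,edges,q,rad=4,n=25,its=12):
    """edge ICP: q=(x,y,yaw) from strongest perpendicular gradient near each projected edge"""
    q=np.array(q,float)
    for it in range(its):
        r=max(1.5,rad*(1-it/8)); ob=[]
        for c in cams:
            g=cv2.cvtColor(np.asarray(c['pixels']),cv2.COLOR_BGR2GRAY).astype(np.float32)
            for A,B in edges:
                a,b=proj(c,W(q,A)),proj(c,W(q,B)); d=(b-a)/np.linalg.norm(b-a); nn=np.array([-d[1],d[0]])
                s=np.arange(-r-1,r+1.01,.25)
                for f in np.linspace(.06,.94,n):
                    p=a+(b-a)*f; P=p+s[:,None]*nn
                    v=cv2.remap(g,P[None,:,0].astype(np.float32),P[None,:,1].astype(np.float32),cv2.INTER_LINEAR)[0]
                    dv=np.abs(cv2.GaussianBlur(np.gradient(v)[None],(0,0),2.)[0]); dv[:3]=0; dv[-3:]=0
                    k=dv.argmax()
                    if dv[k]<1.0: continue
                    w=dv[max(0,k-3):k+4]; ss=s[max(0,k-3):k+4]
                    ob.append((c,A+(B-A)*f,nn,p+nn*(w*ss).sum()/w.sum()))
        fun=lambda x:np.array([(proj(c,W(x,X))-m)@nn for c,X,nn,m in ob])
        q=least_squares(fun,q,loss='soft_l1',f_scale=.2,x_scale=[1,1,.01]).x
    e=np.abs(fun(q)); return q,np.median(e),len(ob)
E
cat > m.py <<'E'
from h import *
T,S=cap('top'),cap('scene')
pl=rect(180,260,24)
ft=rect(70,170,34)
sl=rect(16,44,36.5,0,45); se=rect(44,58,36.5,0,45)
rk=rect(190,60,42)
for nm,e,q in(('plate',pl,(518,-32,-.09)),('foot',ft,(563,-10,-.09)),('seat',se,(563,-10,-.09)),('slot',sl,(563,-10,-.09)),('rack',rk,(485,253,-1.75+np.pi))):
    for cn,cs in(('T',[T]),('S',[S]),('TS',[T,S])):
        r=fit(cs,e,q,rad=4 if nm in('plate','foot','rack') else 2.5); print(nm,cn,r[0].round(3),round(r[1],2),r[2], 'clamp',W(r[0],(0,45,34)).round(1) if nm in('foot','seat','slot') else '')
E
python3 m.py
```

```text
plate T [ 5.17272e+02 -2.99740e+01 -8.10000e-02] 0.25 100 clamp 
plate S [ 5.21828e+02 -3.00180e+01 -8.40000e-02] 0.02 97 clamp 
plate TS [ 5.19838e+02 -3.00650e+01 -8.80000e-02] 0.26 198 clamp 
foot T [ 5.70868e+02 -9.07100e+00 -3.00000e-02] 0.48 98 clamp [572.2  35.9  34. ]
foot S [ 5.68691e+02 -8.73300e+00 -7.70000e-02] 0.24 97 clamp [572.1  36.1  34. ]
foot TS [ 5.70324e+02 -9.00600e+00 -4.10000e-02] 0.49 197 clamp [572.2  36.   34. ]
seat T [ 5.66167e+02 -8.79300e+00 -9.00000e-02] 0.25 100 clamp [570.2  36.   34. ]
seat S [ 5.69808e+02 -6.24100e+00 -9.40000e-02] 0.5 100 clamp [574.1  38.6  34. ]
seat TS [ 5.67043e+02 -8.40600e+00 -8.80000e-02] 0.46 200 clamp [571.   36.4  34. ]
slot T [ 5.66232e+02 -9.27900e+00 -1.04000e-01] 0.23 100 clamp [570.9  35.5  34. ]
slot S [ 5.67148e+02 -1.18790e+01 -8.50000e-02] 0.22 100 clamp [571.  33.  34.]
slot TS [ 5.66438e+02 -9.68000e+00 -1.01000e-01] 0.24 200 clamp [571.   35.1  34. ]
rack T [5.17716594e+06 2.85888406e+07 2.92000000e-01] nan 0 clamp 
rack S [ 1.199529e+03 -3.254148e+03  2.221000e+00] nan 0 clamp 
rack TS [ -104.589 -1521.035     1.7  ] 0.15 40 clamp
  return _methods._mean(a, axis=axis, dtype=dtype,
  ret = ret.dtype.type(ret / rcount)
```

```bash
cat > k.py <<'E'
from h import *
T,S=cap('top'),cap('scene')
for cn,cs in(('T',[T]),('S',[S]),('TS',[T,S])):
    r=fit(cs,rect(190,60,42),(485,253,-.2)); print('rack',cn,r[0].round(3),round(r[1],2),[W(r[0],(i,0,42)).round(1)[:2] for i in(-60,0,60)])
for c,(u,v) in((T,(211,275)),(S,(423,219))):
    g=cv2.cvtColor(np.asarray(c['pixels']),cv2.COLOR_BGR2GRAY)
    w=g[v-14:v+15,u-14:u+15]; big=cv2.resize(w,None,fx=8,fy=8,interpolation=cv2.INTER_CUBIC)
    m=(big<55).astype(np.uint8); n,l,st,ce=cv2.connectedComponentsWithStats(m); i=1+st[1:,4].argmax()
    cn=cv2.findContours((l==i).astype(np.uint8),cv2.RETR_EXTERNAL,cv2.CHAIN_APPROX_NONE)[0][0]
    R=cv2.minAreaRect(cn); px=(np.array(R[0])+.5)/8-.5+[u-14,v-14]
    bx=(cv2.boxPoints(R)+.5)/8-.5+[u-14,v-14]
    print('knob',px.round(1),R[1],[ray(c,*px,z).round(1)[:2] for z in(63,72)],'yaws',[round(float(np.arctan2(*(ray(c,*bx[i+1],72)-ray(c,*bx[i],72))[1::-1])),3) for i in(0,1)])
E
python3 k.py
```

```text
rack T [ 4.85966e+02  2.47439e+02 -1.89000e-01] 0.03 [array([427. , 258.7]), array([486. , 247.4]), array([544.9, 236.2])]
rack S [ 4.89367e+02  2.55339e+02 -1.90000e-01] 0.23 [array([430.4, 266.7]), array([489.4, 255.3]), array([548.3, 244. ])]
rack TS [ 4.87711e+02  2.55105e+02 -1.89000e-01] 0.24 [array([428.8, 266.3]), array([487.7, 255.1]), array([546.6, 243.9])]
knob [211.3 274.4] (113.794921875, 105.02165222167969) [array([428.6, 266.5]), array([427.9, 264.4])] yaws [-0.266, -1.882]
knob [422.  220.3] (129.34133911132812, 92.40885162353516) [array([437.8, 270.3]), array([449.5, 276.2])] yaws [-2.663, 2.042]
```

```bash
python3 -m jog '[{"delta_pos":[100,-104,-40],"angular":[0,0,0.08],"fingers":1},{"delta_pos":[203,-208.6,-98],"angular":[0,0,0.154],"fingers":1},{"delta_pos":[203,-208.6,-98],"angular":[0,0,0.154],"fingers":1},{"delta_pos":[203,-208.6,-98],"angular":[0,0,0.154],"fingers":1},{"delta_pos":[203,-208.6,-98],"angular":[0,0,0.154],"fingers":1},{"delta_pos":[203,-208.6,-98],"angular":[0,0,0.154],"fingers":1},{"delta_pos":[203,-208.6,-98],"angular":[0,0,0.154],"fingers":1},{"delta_pos":[203,-208.6,-98],"angular":[0,0,0.154],"fingers":1}]' 40
python3 -c "
from h import *
print(ctrl.sense()['joints'].round(3) if hasattr(ctrl.sense()['joints'],'round') else ctrl.sense()['joints'])"
```

```text
time_s: 1.35
eef_pos: [427.9, 266.5, 150.8]
ee_rot: [0.0, 0.144, 0.99, 0.0]
force: [-0.2, 1.1, -0.9]
grip_width: 1.0
grip_force: 0.0
[ 0.324  0.368  1.693  0.     1.079 -0.959]
```

```bash
python3 -m jog '[{"delta_pos":[0.5,-0.5,-45],"angular":[0,0,0],"fingers":0.9},{"delta_pos":[0.5,-0.5,-80],"angular":[0,0,0],"fingers":0.8},{"delta_pos":[0.5,-0.5,-88],"angular":[0,0,0],"fingers":0.7},{"delta_pos":[0.5,-0.5,-88],"angular":[0,0,0],"fingers":0.65},{"delta_pos":[0.5,-0.5,-88],"angular":[0,0,0],"fingers":0},{"delta_pos":[0.5,-0.5,-88],"angular":[0,0,0],"fingers":0},{"delta_pos":[0.5,-0.5,-88],"angular":[0,0,0],"fingers":0},{"delta_pos":[0.5,-0.5,-88],"angular":[0,0,0],"fingers":0},{"delta_pos":[0.5,-0.5,-88],"angular":[0,0,0],"fingers":0},{"delta_pos":[0.5,-0.5,-88],"angular":[0,0,0],"fingers":0}]' 40
```

```text
time_s: 2.6
eef_pos: [429.7, 265.5, 63.8]
ee_rot: [0.001, 0.144, 0.99, 0.001]
force: [-1.6, -0.0, 7.3]
grip_width: 0.358
grip_force: 39.1
```

```bash
python3 -m jog '[{"delta_pos":[0,0,30],"angular":[0,0,0],"fingers":0},{"delta_pos":[0,0,60],"angular":[0,0,0],"fingers":0},{"delta_pos":[0,0,95],"angular":[0,0,0],"fingers":0},{"delta_pos":[0,-10,95],"angular":[0,0,0],"fingers":0},{"delta_pos":[20,-50,95],"angular":[0,0,-0.18],"fingers":0},{"delta_pos":[50,-90,95],"angular":[0,0,-0.36],"fingers":0},{"delta_pos":[80,-130,95],"angular":[0,0,-0.54],"fingers":0},{"delta_pos":[110,-180,95],"angular":[0,0,-0.72],"fingers":0},{"delta_pos":[142,-229.5,95],"angular":[0,0,-0.9],"fingers":0},{"delta_pos":[142,-229.5,95],"angular":[0,0,-1.08],"fingers":0}]' 60
python3 -m jog '[{"delta_pos":[0,0,0],"angular":[0,0,-0.18],"fingers":0},{"delta_pos":[0,0,0],"angular":[0,0,-0.36],"fingers":0},{"delta_pos":[0,0,0],"angular":[0,0,-0.386],"fingers":0},{"delta_pos":[0,0,0],"angular":[0,0,-0.386],"fingers":0},{"delta_pos":[0,0,0],"angular":[0,0,-0.386],"fingers":0}]'
python3 - <<'E'
from h import *
print(ctrl.sense()['joints'])
o=[]
e=np.array(ctrl.sense()['eef_pos'])
for n in('top','scene'):
    c=cap(n); cv2.imwrite(f'pics/{n}1.png',np.asarray(c['pixels'])); p=proj(c,e-[0,0,30]); print(n,p)
    u,v=p.astype(int); o.append(cv2.resize(np.asarray(c['pixels'])[v-40:v+50,u-30:u+30],None,fx=6.4,fy=6.4,interpolation=cv2.INTER_CUBIC))
cv2.imwrite('pics/crop1.png',np.clip(np.hstack(o)*1.6,0,255).astype(np.uint8))
E
```

```text
time_s: 3.85
eef_pos: [571.8, 31.7, 155.9]
ee_rot: [-0.0, 0.637, 0.771, -0.001]
force: [-0.6, 0.9, -2.6]
grip_width: 0.349
grip_force: 59.8
time_s: 4.47
eef_pos: [570.8, 35.5, 157.1]
ee_rot: [-0.0, 0.769, 0.64, -0.0]
force: [0.9, -0.9, -0.9]
grip_width: 0.35
grip_force: 59.8
[-1.42651800e-01  4.97759814e-01  1.47531378e+00 -6.18870177e-06
  1.16877687e+00  4.03578040e-02]
top [302.99413484 191.0239681 ]
scene [307.47065182 181.86986314]
```

View pics/crop1.png

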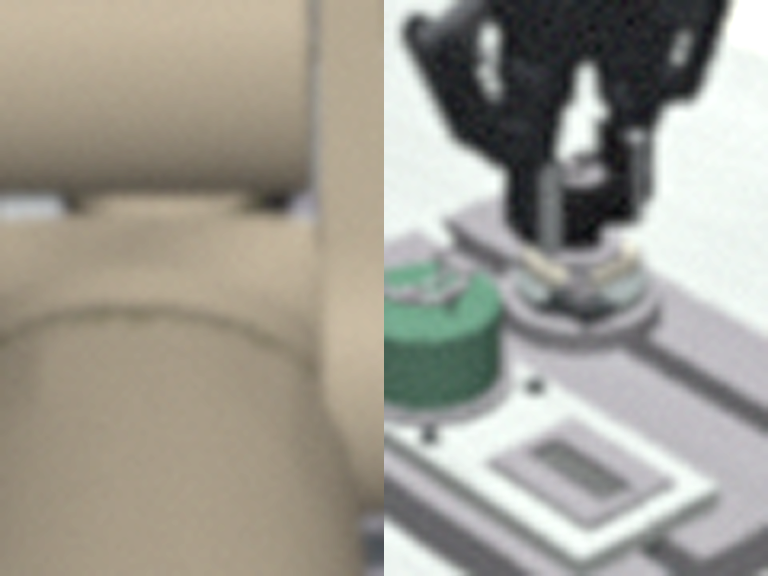

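The top view is blocked by the arm. The scene view shows the bolt held upright, but against the plaster model. I'll go lower so the head is seen against the seat.

```bash
python3 -m jog '[{"delta_pos":[0,0,-30],"angular":[0,0,0],"fingers":0},{"delta_pos":[0,0,-55],"angular":[0,0,0],"fingers":0},{"delta_pos":[0,0,-60],"angular":[0,0,0],"fingers":0},{"delta_pos":[0,0,-60],"angular":[0,0,0],"fingers":0},{"delta_pos":[0,0,-60],"angular":[0,0,0],"fingers":0}]'
python3 - <<'E'
from h import *
e=np.array(ctrl.sense()['eef_pos']); c=cap('scene'); im=np.mean([np.asarray(cap('scene')['pixels']).astype(float) for i in range(6)],0).astype(np.uint8)
cv2.imwrite('pics/scene2.png',im)
print('TCP',e)
u0,v0,f=275,165,11
z=cv2.resize(im[v0:v0+52,u0:u0+68],None,fx=f,fy=f,interpolation=cv2.INTER_CUBIC); z=np.clip(z*1.6,0,255).astype(np.uint8)
q=(567,-9.3,-.09)
H=e[2]-49.8
def dr(pts,col):
    P=np.array([((proj(c,p)-[u0,v0]+.5)*f) for p in pts]).astype(int); cv2.polylines(z,[P],True,col,1)
dr([W(q,A) for A,B in rect(16,44,36.5,0,45)],(0,255,0))
hq=(e[0],e[1],-.085)
dr([W(hq,A) for A,B in rect(13,22.4,H)],(0,0,255)); dr([W(hq,A) for A,B in rect(13,22.4,H+7)],(0,0,255))
a=np.linspace(0,6.28,40); dr([(e[0]+16*np.cos(t),e[1]+16*np.sin(t),H+28) for t in a],(255,128,0))
cv2.imwrite('pics/crop2.png',np.hstack([z]))
E
```

```text
time_s: 5.2
eef_pos: [571.5, 35.5, 98.4]
ee_rot: [0.001, 0.769, 0.639, 0.001]
force: [0.7, -0.0, -2.3]
grip_width: 0.352
grip_force: 59.9
TCP [571.50181882  35.47988878  98.43177161]
```

View pics/crop2.png

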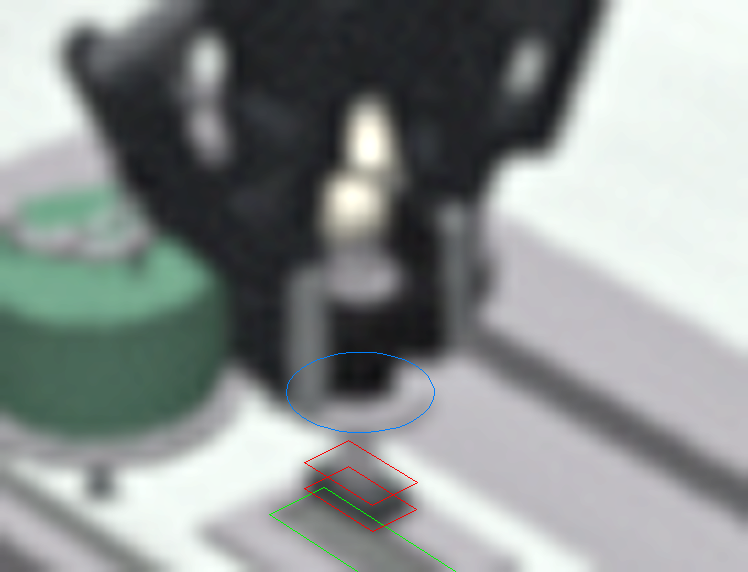

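The head lies where the model predicts (red overlay), lengthwise and above the slot. I'll lower it in small steps and watch the force.

```bash
python3 -m jog '[{"delta_pos":[0,0,-6],"angular":[0,0,0],"fingers":0},{"delta_pos":[0,0,-10],"angular":[0,0,0],"fingers":0},{"delta_pos":[0,0,-14],"angular":[0,0,0],"fingers":0},{"delta_pos":[0,0,-16],"angular":[0,0,0],"fingers":0},{"delta_pos":[0,0,-17],"angular":[0,0,0],"fingers":0},{"delta_pos":[0,0,-17],"angular":[0,0,0],"fingers":0}]'
python3 -c "
from h import *
print(ctrl.sense()['wrist_torque'])"
```

```text
time_s: 6.3
eef_pos: [571.0, 35.5, 80.3]
ee_rot: [0.0, 0.769, 0.639, 0.0]
force: [-0.2, -0.5, -1.6]
grip_width: 0.349
grip_force: 59.9
[ 0.02146972 -0.02319998  0.00532712]
```

```bash
python3 -m jog '[{"delta_pos":[0,0,-3],"angular":[0,0,0],"fingers":0},{"delta_pos":[0,0,-6],"angular":[0,0,0],"fingers":0},{"delta_pos":[0,0,-8],"angular":[0,0,0],"fingers":0},{"delta_pos":[0,0,-9],"angular":[0,0,0],"fingers":0},{"delta_pos":[0,0,-9],"angular":[0,0,0],"fingers":0}]'
python3 -c "
from h import *
print(ctrl.sense()['wrist_torque'])"
```

```text
time_s: 6.92
eef_pos: [570.9, 35.6, 71.3]
ee_rot: [-0.0, 0.769, 0.639, -0.0]
force: [-0.7, 0.9, -1.2]
grip_width: 0.351
grip_force: 59.9
[-0.04066386 -0.00399678 -0.04954095]
```

```bash
python3 -m jog '[{"delta_pos":[0,0,-3],"angular":[0,0,0],"fingers":0},{"delta_pos":[0,0,-6],"angular":[0,0,0],"fingers":0},{"delta_pos":[0,0,-9],"angular":[0,0,0],"fingers":0},{"delta_pos":[0,0,-10.5],"angular":[0,0,0],"fingers":0},{"delta_pos":[0,0,-10.5],"angular":[0,0,0],"fingers":0}]'
python3 -m jog '[{"delta_pos":[0,0,-1],"angular":[0,0,0],"fingers":0},{"delta_pos":[0,0,-1],"angular":[0,0,0],"fingers":0}]'
python3 -c "
from h import *
print(ctrl.sense()['wrist_torque'])"
```

```text
time_s: 7.55
eef_pos: [570.9, 35.5, 60.7]
ee_rot: [-0.0, 0.769, 0.639, -0.0]
force: [0.4, -0.2, -1.4]
grip_width: 0.348
grip_force: 59.9
time_s: 7.8
eef_pos: [570.9, 35.6, 59.8]
ee_rot: [-0.0, 0.769, 0.639, -0.0]
force: [0.7, -0.2, -1.7]
grip_width: 0.351
grip_force: 59.9
[ 0.00478858 -0.01948723 -0.0055264 ]
```

```bash
for i in 1 2 3; do python3 -m jog '[{"delta_pos":[0,0,-0.7],"angular":[0,0,0],"fingers":0},{"delta_pos":[0,0,-0.7],"angular":[0,0,0],"fingers":0}]' | egrep 'pos|force: \['; done
```

```text
eef_pos: [571.0, 35.5, 59.3]
force: [-0.7, -0.4, 1.1]
eef_pos: [571.0, 35.6, 59.2]
force: [-3.5, 0.9, 7.6]
eef_pos: [571.1, 35.5, 59.2]
force: [-5.7, -0.0, 13.1]
```

Flange is down on the seat (TCP z 59.2, head about z 9.4). I'll ease off and turn clockwise.

```bash
cat > w.py <<'E'
from h import *
import sys
f=[];
for i in range(3):
    s=ctrl.sense(); f.append(s['wrist_torque'])
q=s['ee_rot']; y=2*np.arctan2(q[2],q[1])-np.pi/2
print('wt',np.mean(f,0).round(3),'yaw',round(float(y),3),'q6',round(float(s['joints'][5]),3))
E
python3 -m jog '[{"delta_pos":[0,0,1.5],"angular":[0,0,0],"fingers":0},{"delta_pos":[0,0,1.5],"angular":[0,0,-0.17],"fingers":0},{"delta_pos":[0,0,1.5],"angular":[0,0,-0.34],"fingers":0},{"delta_pos":[0,0,1.5],"angular":[0,0,-0.51],"fingers":0},{"delta_pos":[0,0,1.5],"angular":[0,0,-0.68],"fingers":0},{"delta_pos":[0,0,1.5],"angular":[0,0,-0.85],"fingers":0}]'; python3 w.py
python3 -m jog '[{"delta_pos":[0,0,0],"angular":[0,0,-0.17],"fingers":0},{"delta_pos":[0,0,0],"angular":[0,0,-0.34],"fingers":0},{"delta_pos":[0,0,0],"angular":[0,0,-0.51],"fingers":0},{"delta_pos":[0,0,0],"angular":[0,0,-0.68],"fingers":0}]'; python3 w.py
```

```text
time_s: 9.3
eef_pos: [570.9, 35.7, 59.3]
ee_rot: [-0.0, 0.965, 0.262, -0.0]
force: [-1.8, 1.7, 3.0]
grip_width: 0.354
grip_force: 60.2
wt [0.253 0.321 0.052] yaw -1.041 q6 0.898
time_s: 9.8
eef_pos: [570.6, 36.0, 59.3]
ee_rot: [-0.0, 0.997, -0.075, -0.0]
force: [-2.7, 2.1, 3.3]
grip_width: 0.349
grip_force: 60.3
wt [0.456 0.478 0.048] yaw -1.72 q6 1.578
```

```bash
for i in 1 2 3 4 5 6; do python3 -m jog '[{"delta_pos":[0,0,0],"angular":[0,0,-0.08],"fingers":0},{"delta_pos":[0,0,0],"angular":[0,0,-0.16],"fingers":0}]' | egrep 'pos|force: \['; python3 w.py; done
```

```text
eef_pos: [570.6, 36.0, 59.3]
force: [-2.6, 2.2, 4.2]
wt [0.473 0.497 0.093] yaw -1.877 q6 1.735
eef_pos: [570.6, 36.0, 59.3]
force: [-3.5, 1.5, 3.6]
wt [0.437 0.543 0.038] yaw -2.037 q6 1.895
eef_pos: [570.6, 36.0, 59.3]
force: [-2.8, 1.7, 4.5]
wt [0.396 0.609 0.091] yaw -2.197 q6 2.055
eef_pos: [570.6, 36.0, 59.3]
force: [-3.2, 1.8, 4.1]
wt [0.353 0.606 0.093] yaw -2.357 q6 2.215
eef_pos: [570.6, 36.0, 59.3]
force: [-3.3, 1.8, 3.4]
wt [0.399 0.59  0.069] yaw -2.517 q6 2.375
eef_pos: [570.6, 35.9, 59.3]
force: [-2.7, 1.2, 3.5]
wt [0.296 0.552 0.038] yaw -2.677 q6 2.535
```

No tightening torque yet, so the play is still being taken up. I'll regrip by opening, turning back 4.712 rad and closing.

```bash
python3 -m jog '[{"delta_pos":[0,0,0],"angular":[0,0,0],"fingers":0.62},{"delta_pos":[0,0,0],"angular":[0,0,0],"fingers":0.62},{"delta_pos":[0,0,0],"angular":[0,0,0],"fingers":0.62},{"delta_pos":[0,0,0],"angular":[0,0,0],"fingers":0.62}]'; python3 w.py
for i in 1 2 3; do python3 -m jog '[{"delta_pos":[0,0,0],"angular":[0,0,0.17],"fingers":0.62},{"delta_pos":[0,0,0],"angular":[0,0,0.34],"fingers":0.62},{"delta_pos":[0,0,0],"angular":[0,0,0.51],"fingers":0.62},{"delta_pos":[0,0,0],"angular":[0,0,0.68],"fingers":0.62},{"delta_pos":[0,0,0],"angular":[0,0,0.85],"fingers":0.62},{"delta_pos":[0,0,0],"angular":[0,0,1.02],"fingers":0.62},{"delta_pos":[0,0,0],"angular":[0,0,1.19],"fingers":0.62},{"delta_pos":[0,0,0],"angular":[0,0,1.36],"fingers":0.62},{"delta_pos":[0,0,0],"angular":[0,0,1.53],"fingers":0.62},{"delta_pos":[0,0,0],"angular":[0,0,1.571],"fingers":0.62}]' | egrep 'time|pos|force: \['; done; python3 w.py
python3 - <<'E'
from h import *
im=np.mean([np.asarray(cap('scene')['pixels']).astype(float) for i in range(4)],0).astype(np.uint8)
cv2.imwrite('pics/scene3.png',im)
cv2.imwrite('pics/crop3.png',np.clip(cv2.resize(im[165:240,250:350],None,fx=7,fy=7,interpolation=cv2.INTER_CUBIC)*1.6,0,255).astype(np.uint8))
E
```

```text
time_s: 11.8
eef_pos: [571.0, 35.5, 59.2]
ee_rot: [-0.0, 0.852, -0.524, 0.0]
force: [0.5, 0.3, 0.0]
grip_width: 0.621
grip_force: 0.0
wt [0.039 0.018 0.038] yaw -2.675 q6 2.532
time_s: 13.05
eef_pos: [571.0, 35.5, 59.2]
force: [-0.4, 0.4, 0.8]
time_s: 14.3
eef_pos: [571.0, 35.5, 59.2]
force: [0.0, 0.4, 0.9]
time_s: 15.55
eef_pos: [570.9, 35.5, 59.2]
force: [0.2, 0.3, 0.0]
wt [-0.019 -0.048 -0.011] yaw 2.041 q6 -2.184
```

View pics/crop3.png

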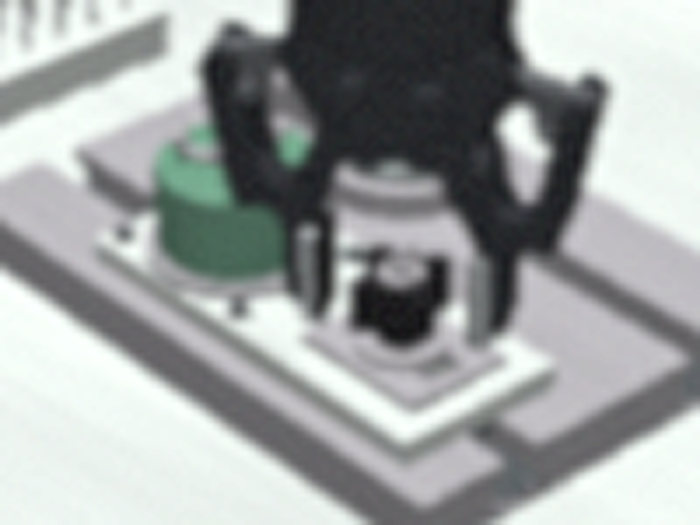

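Knob is upright on the seat and the stand is undisturbed. I'll close on the knob and continue turning.

```bash
python3 -m jog '[{"delta_pos":[-0.4,0.4,0],"angular":[0,0,0],"fingers":0},{"delta_pos":[-0.4,0.4,0],"angular":[0,0,0],"fingers":0},{"delta_pos":[-0.4,0.4,0],"angular":[0,0,0],"fingers":0},{"delta_pos":[-0.4,0.4,0],"angular":[0,0,0],"fingers":0}]' 60; python3 w.py
for i in 1 2 3 4 5 6; do python3 -m jog '[{"delta_pos":[0,0,0],"angular":[0,0,-0.08],"fingers":0},{"delta_pos":[0,0,0],"angular":[0,0,-0.16],"fingers":0}]' | egrep 'time|force: \['; python3 w.py; done
```

```text
time_s: 16.25
eef_pos: [570.7, 35.9, 59.5]
ee_rot: [0.0, -0.231, 0.973, -0.0]
force: [-0.7, -0.8, 4.9]
grip_width: 0.353
grip_force: 59.1
wt [-0.065  0.098  0.042] yaw 2.038 q6 -2.18
time_s: 16.5
force: [-0.1, -0.5, 5.2]
wt [0.007 0.031 0.066] yaw 1.875 q6 -2.017
time_s: 16.75
force: [-0.2, -1.1, 4.6]
wt [ 0.034 -0.04   0.161] yaw 1.715 q6 -1.857
time_s: 17.0
force: [0.9, -0.4, 4.1]
wt [-0.001 -0.156  0.11 ] yaw 1.555 q6 -1.697
time_s: 17.25
force: [1.6, -0.8, 3.1]
wt [ 0.024 -0.108  0.167] yaw 1.396 q6 -1.537
time_s: 17.5
force: [0.7, -1.0, 4.0]
wt [-0.041 -0.157  0.174] yaw 1.236 q6 -1.378
time_s: 17.75
force: [0.4, -1.2, 4.0]
wt [-0.014 -0.15   0.319] yaw 1.076 q6 -1.218
```

```bash
for i in 1 2 3 4 5 6; do python3 -m jog '[{"delta_pos":[0,0,0],"angular":[0,0,-0.08],"fingers":0}]' | egrep 'force: \['; python3 w.py; done
```

```text
force: [0.6, -0.4, 2.8]
wt [-0.069 -0.164  0.286] yaw 0.996 q6 -1.138
force: [0.5, -0.5, 2.9]
wt [-0.081 -0.222  0.424] yaw 0.916 q6 -1.058
force: [0.9, -0.7, 3.0]
wt [-0.141 -0.247  0.35 ] yaw 0.836 q6 -0.978
force: [0.5, -1.6, 2.9]
wt [-0.089 -0.252  0.466] yaw 0.756 q6 -0.898
force: [0.7, -0.1, 3.1]
wt [-0.141 -0.216  0.497] yaw 0.676 q6 -0.818
force: [1.4, -1.6, 2.2]
wt [-0.17  -0.234  0.463] yaw 0.596 q6 -0.738
```

```bash
for i in 1 2 3 4 5 6; do python3 -m jog '[{"delta_pos":[0,0,0],"angular":[0,0,-0.08],"fingers":0}]' | egrep 'force: \['; python3 w.py; done
```

```text
force: [0.8, -1.7, 2.1]
wt [-0.19  -0.26   0.537] yaw 0.516 q6 -0.658
force: [1.0, -1.6, 1.7]
wt [-0.247 -0.259  0.517] yaw 0.437 q6 -0.578
force: [1.3, -1.4, 2.8]
wt [-0.23  -0.278  0.573] yaw 0.357 q6 -0.498
force: [1.6, -1.5, 2.7]
wt [-0.266 -0.28   0.632] yaw 0.277 q6 -0.418
force: [0.5, -0.8, 2.5]
wt [-0.21  -0.299  0.614] yaw 0.197 q6 -0.338
force: [0.7, -1.9, 2.1]
wt [-0.326 -0.289  0.654] yaw 0.117 q6 -0.258
```

Run:
```python
import numpy as np
from scipy.optimize import curve_fit
y=-np.array([1.875,1.715,1.555,1.396,1.236,1.076,.996,.916,.836,.756,.676,.596,.516,.437,.357,.277,.197,.117])
t=np.array([.066,.161,.11,.167,.174,.319,.286,.424,.35,.466,.497,.463,.537,.517,.573,.632,.614,.654])
f=lambda y,b,o,k:b+k*np.maximum(0,y-o)
p,c=curve_fit(f,y,t,[.1,-1.4,.4]); print(p,np.sqrt(np.diag(c)),(t-f(y,*p)).round(2))
p,c=curve_fit(lambda y,o,k:f(y,.07,o,k),y,t,[-1.4,.4]); print(p,np.sqrt(np.diag(c)))
```

```text
[ 0.11233333 -1.53431227  0.39494258] [0.02279867 0.08613526 0.0274331 ] [-0.05  0.05 -0.    0.   -0.06  0.03 -0.04  0.07 -0.04  0.05  0.05 -0.02
  0.02 -0.03 -0.    0.02 -0.03 -0.02]
[-1.64630895  0.39323813] [0.06245967 0.02477033]
```

Onset fits at a yaw of about 1.5, and 1.42 rad has been turned since. I'll turn 0.1 more, then release and rise.

```bash
python3 -m jog '[{"delta_pos":[0,0,0],"angular":[0,0,-0.1],"fingers":0}]'; python3 w.py
python3 -m jog '[{"delta_pos":[0,0,0],"angular":[0,0,-0.1],"fingers":0.6},{"delta_pos":[0,0,0],"angular":[0,0,-0.1],"fingers":0.62},{"delta_pos":[0,0,0],"angular":[0,0,-0.1],"fingers":0.62},{"delta_pos":[0,0,0],"angular":[0,0,-0.1],"fingers":0.62},{"delta_pos":[0,0,30],"angular":[0,0,-0.1],"fingers":0.62},{"delta_pos":[0,0,80],"angular":[0,0,-0.1],"fingers":0.62},{"delta_pos":[0,0,120],"angular":[0,0,-0.1],"fingers":0.62},{"delta_pos":[-100,0,150],"angular":[0,0,-0.1],"fingers":0.62},{"delta_pos":[-150,100,150],"angular":[0,0,-0.1],"fingers":0.62},{"delta_pos":[-150,150,150],"angular":[0,0,-0.1],"fingers":0.62}]'
python3 -m jog '[{"delta_pos":[0,50,0],"angular":[0,0,0],"fingers":0.62},{"delta_pos":[0,100,0],"angular":[0,0,0],"fingers":0.62},{"delta_pos":[0,100,0],"angular":[0,0,0],"fingers":0.62}]'
python3 - <<'E'
from h import *
o=[]
for n,(u,v) in(('top',(305,200)),('scene',(310,212))):
    c=cap(n); im=np.asarray(c['pixels']); o.append(cv2.resize(im[v-35:v+35,u-35:u+35],None,fx=5.6,fy=5.6,interpolation=cv2.INTER_CUBIC))
    if n=='top':
        for z in(24+10,): print(fit([c],rect(70,170,34),(567,-9,-.085)))
cv2.imwrite('pics/crop4.png',np.clip(np.hstack(o)*1.6,0,255).astype(np.uint8))
E
```

```text
time_s: 19.38
eef_pos: [570.9, 35.6, 59.3]
ee_rot: [0.001, 0.701, 0.713, 0.0]
force: [0.3, -2.3, 2.4]
grip_width: 0.352
grip_force: 59.1
wt [-0.299 -0.273  0.715] yaw 0.017 q6 -0.158
time_s: 20.62
eef_pos: [441.1, 139.2, 206.9]
ee_rot: [0.0, 0.736, 0.677, 0.0]
force: [1.9, 0.9, -0.5]
grip_width: 0.617
grip_force: 0.0
time_s: 21.0
eef_pos: [442.0, 241.1, 206.1]
ee_rot: [-0.0, 0.734, 0.679, 0.0]
force: [-0.1, -1.1, 0.3]
grip_width: 0.619
grip_force: 0.0
(array([ 5.70843980e+02, -9.12592481e+00, -3.03246426e-02]), np.float64(0.4855897233468057), 98)
```

View pics/crop4.png

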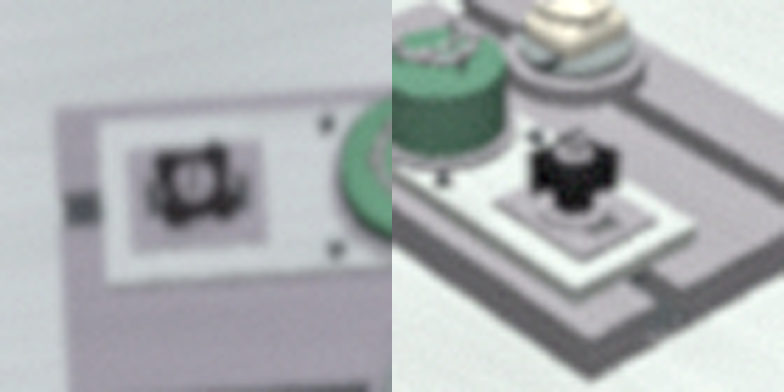

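The groove now lies across the T-slot, so the head is square. The flange is on the seat, and the foot fit agrees with the start to within 0.1 mm. The release row added up to 0.1 rad of turn by mistake, about 4.5 N, which still leaves the estimate near 60 N. Handing in.

```bash
python3 -c "
from rig import ctrl
print(ctrl.finish_job())"
```

```text
the job is handed in; nothing more can be done
None
```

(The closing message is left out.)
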